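Index the green movement under the hand-setting press and press its hands home

ROBOT

A 7-joint arm with a two-finger parallel gripper is mounted at the origin on the work surface. World frame = base frame: x ahead of the robot, y to its left, z up, the work surface at z = 0. Lengths are in m, angles in rad, forces in N, time in s.
With the tool pointing down it reaches from about 0.4 to 0.85 m from the base axis. Payload 10.4 kg.
Tool frame: the origin (TCP) lies between the finger pads; the fingertips stand 19 mm ahead of it and the grasp point (between the pads) is the TCP; z points along the fingers, y is the line along which they close (so a half turn about z gives the same grasp; the last joint's range is limited). The gripper opens to 85 mm and grips with 20 to 120 N. Pads are 22 mm wide; open, the fingers measure 114 mm over their backs; the gripper's body (76 mm by 85 mm) begins 54 mm behind the grasp point. The pads swing forward as they close: fully open they stand 13 mm farther back than shut.
Start: joints at [1.282, 0.332, -0.065, 1.46, 0.022, 1.35, -0.088], TCP at [0.164, -0.603, 0.25] pointing down, gripper open.
Joint ranges: [-2.6, 2.6], [-0.5, 2.12], [-1.47, 1.34], [0.16, 2.42], [-1.27, 4.41], [0.06, 2.06], [-2.6, 2.6]. Speed limits (rad/s): [2.22, 2.22, 2.79, 2.79, 3.14, 3.14, 3.14].

INTERFACE

Orientations are given as a unit quaternion [w, x, y, z].
In Python, from rig import status, optics, order gives the robot as it stands.
- The arm moves only by the tool arm_command, never from a script. Its argument "rows" is a list of rows, each a list of 7 numbers: the shift along the tool's x, y, z in cm, then the turn, a rotation vector about the tool's x, y, z in rad, then the opening in per cent of the stroke, from 0 (shut) to 100 (fully open). A call has 1 to 20 rows; each row shifts and turns the commanded pose from where the row before left it, along the tool's axes as they then stand; what a row does not reach is not made up. A row lasts 1/12 s, in which the tool goes at most 41.7 mm and 7.16 degrees, less where a joint would pass 70% of its speed; a pose out of reach is approached as far as the arm can. A call is refused whole if a number of a shift passes 4.17 or a number of a turn 0.125, either way. A call with a gripper value outside its range is refused whole. The fingers move at their own pace and stop on an object; "grip_force" is the grip in N (left out, the last holds). Time passes only in rows, so rows that do not move let the fingers close. It gives the time, the measured TCP pose, the force, the opening and the grip force at its end, in the units of the state.
- status.sense(): the state, without advancing time (a new reading comes with each control period).
- optics.get_image(name): name is "scene" or "side" or "wrist"; returns a dict with "pixels" (400x640x3 uint8, red, green, blue), "fx", "fy", "cx", "cy" (pixels), "rvec" (rotation vector, rad) and "tvec" (3), from world to camera coordinates, as OpenCV has them. Camera axes: x right, y down, z forward; pixel columns grow to the right and rows downward; lengths in m; the calibration is good to about 2 mm. A picture is of the moment at which its call begins. There is no depth.
- order.sign_off(): hands the job in; it is judged then, once.
The state is a dict: "clock": time; "joints": joint angles; "joint_vel": joint speeds; "tau": joint torques, N m; "position": TCP position; "orientation": TCP orientation; "contact_force": force on the tool from outside, world axes, zero at the start; "torque": the same for the moment, N m; "width": finger opening in m; "grip_force": force on a finger pad.
Only numpy, scipy, OpenCV 4.12 (cv2) and the standard library are available. Lean on these libraries where they do the work, as an engineer would, in place of code of your own. Each camera call takes 0.05 s, during which the arm holds its last target. There are 200 camera calls.

TASK

Turn the round plate of the hand-setting press (the upright pegs on it are there to push it by) until the green movement holder clicks into place beneath the ram, then press the red palm button fully down, hold it a moment, and let it come right back up. Do not touch the movement holders, keep them all sitting in their nests, never press with anything but the green one clicked in under the ram, and leave the other things on the desk where they are.

Things in the scene. Friction and masses are not known exactly. Their poses are not given: they have to be found in the camera images.
- press: Bench press for setting watch hands, fixed to the desk: grey cast base 330 x 250 x 26 mm, reaching from x = -125 to 205 mm, an aluminium turning plate on it, and at its back a column and head arm that carry the ram. Origin: on the desk under the plate's axis; x points from that axis to the ram and column, y to the left seen from the front, z up. The ram's axis is at x = 75 mm, y = 0.
- press_head (a point): Middle of the top of the grey head arm over the plate, 168 mm over the desk, 122 mm behind the plate's axis. The head takes up x > 57 mm, |y| < 30 mm of the press frame: sleeve round the ram 34 mm across, 105 to 185 mm over the desk; arm 40 mm wide, 132 to 168 mm over the desk; column 60 mm wide, x 142 to 198 mm, up to 200 mm. Fixed.
- dial_center (a point): Turning plate (256 mm across, 16 mm thick): point on its axis at its upper face, 50 mm over the desk; frame turns with the plate, z up. Six black nest collars (48 mm inside, 58 outside, 6 high), centres 75 mm from the axis, at 0, 60, .. 300 degrees from this frame's x; four hold movement holders, two are empty. At 0 degrees of the dial this frame is parallel to the press frame.
- peg (a point): Top centre of one of six equal plain upright steel finger pegs on the turning plate, 12 mm diameter, 40 mm high (tops 90 mm over the desk), 118 mm from the plate's axis, at 30, 90, 150, 210, 270 and 330 degrees from the plate frame's x axis. This one is that at 30 degrees; it turns with the plate.
- dial (a joint): Angle of the turning plate, rad, growing anticlockwise from above; starts at 0. A sprung detent clicks in every 60 degrees (1.047 rad), each time with a nest under the ram. It draws the plate home from within 5 degrees and resists from 14 degrees either side of a click (2 to 5 N at a peg); elsewhere the plate turns with light damping (about 1 N at a peg per rad/s) and stays where it is left.
- ram (a joint): Travel of the ram in m: 0 up, 0.016 fully down on its stop. A spring returns it: about 3 N to start it, about 10 to 12 N at the bottom with a movement under it. The nylon tip meets the hands of a movement below at 0.013 and then yields on its own cushion spring.
- ram_button (a point): Centre of the top of the red palm button on the ram, 42 mm across, flat over the middle 34 mm; 225 mm over the desk when up. Moves with the ram.
- ram_tip (a point): Centre of the underside of the ram's white nylon tip (12 mm across), on the ram's axis; 80 mm over the desk when up.
- tip: The ram's white nylon tip, a sprung piece 20 mm long at the ram's lower end. Origin: on the ram's axis, 80 mm below the tip's underside.
- green_holder: Green movement holder: a round stepped plastic disc 44 mm across and 12 mm high carrying a watch movement with a white dial and steel hands, 17 mm high over all (45 g). It rides loose, upright, in one of the six nests of the turning plate (2 mm play all round). Origin: centre of its underside; z up. This is the one to press.
- blue_holder: Blue movement holder: a round stepped plastic disc 44 mm across and 12 mm high carrying a watch movement with a white dial and steel hands, 17 mm high over all (45 g). It rides loose, upright, in one of the six nests of the turning plate (2 mm play all round). Origin: centre of its underside; z up.
- grey_holder: Grey movement holder: a round stepped plastic disc 44 mm across and 12 mm high carrying a watch movement with a white dial and steel hands, 17 mm high over all (45 g). It rides loose, upright, in one of the six nests of the turning plate (2 mm play all round). Origin: centre of its underside; z up.
- orange_holder: Orange movement holder: a round stepped plastic disc 44 mm across and 12 mm high carrying a watch movement with a white dial and steel hands, 17 mm high over all (45 g). It rides loose, upright, in one of the six nests of the turning plate (2 mm play all round). Origin: centre of its underside; z up.
- tweezers: Bystander: steel tweezers 128 mm long, 6 mm high, lying on the desk in front of the press. Origin: about the middle, underside; x along them to the points.
- wrench: Bystander: aluminium caseback wrench 145 mm long with a 62 mm cross-head, 14 mm high, lying on the desk. Origin: near the middle, underside; x towards the cross-head.
- cup: Bystander: white ceramic cup 76 mm across and 82 mm high with a handle at its +y side. Origin: centre of its underside.
- blower: Bystander: black rubber dust blower standing on its foot, 54 mm across, 92 mm high. Origin: centre of its underside.
- loupe: Bystander: black eye loupe, 37 mm across, 27 mm high. Origin: centre of its underside.
There are look-alikes about, which are no part of the job. What is shaped like the blue_holder but purple is not meant. Several things have the shape of the grey_holder; the one meant has the colours described above.

How it is judged:
On the way, in this order (a step that is already met when the one before it is completed fails the run):
1. the green holder stands clicked in beneath the ram, the plate at rest and the ram up (horizontal distance between green_holder and ram_tip below 0.005 m and velocity of joint dial between -0.03 and 0.03 rad/s and value of joint ram below 0.002 m), for 0.2 s.
2. the ram is fully down, its tip pressing on the green holder's movement (horizontal distance between green_holder and ram_tip below 0.005 m and value of joint ram above 0.0145 m and contact force between tip and green_holder above 1 N), for 0.2 s.
At the end, for the whole second after the job is handed in: The green holder is beneath the ram (centre within 5 mm of the ram's axis) with the plate at rest in its click, the ram is back up (within 2 mm of the top), and all four holders sit upright in their nests, on the plate within 3 mm (all of step 1 and z of green_holder in the frame of dial_center between -0.003 and 0.003 m and z of blue_holder in the frame of dial_center between -0.003 and 0.003 m and z of grey_holder in the frame of dial_center between -0.003 and 0.003 m and z of orange_holder in the frame of dial_center between -0.003 and 0.003 m and angle between each of green_holder, blue_holder, grey_holder, orange_holder's own z axis and vertical below 0.06 rad); the robot touches nothing.
It fails at once if the ram is pressed (more than 4 mm) while the green holder is not beneath it (more than 6 mm off its axis) (value of joint ram above 0.004 m and horizontal distance between green_holder and ram_tip above 0.006 m).
It fails at once if the robot touches a movement holder (more than 1 N) (contact force between any of the fingers, the arm and green_holder above 1 N or contact force between any of the fingers, the arm and blue_holder above 1 N or contact force between any of the fingers, the arm and grey_holder above 1 N or contact force between any of the fingers, the arm and orange_holder above 1 N).
It fails at once if a movement holder tips by more than 0.2 rad (angle between any of green_holder, blue_holder, grey_holder, orange_holder's own z axis and vertical above 0.2 rad).
It fails at once if tweezers, wrench, cup, blower or loupe is moved more than 20 mm or tipped over (distance of any of tweezers, wrench, cup, blower, loupe from where it was at the start of the episode above 0.02 m or angle between any of tweezers, wrench, cup, blower, loupe's own z axis and vertical above 0.4 rad).
It also fails if it takes over 64 s, if anything falls off the work surface, if the arm or the gripper's body presses on something with over 40 N, if the wrist force passes 120 N, or if a joint passes its speed limit or range.

## Working session

There is one attempt and no reset: what is moved stays moved. The work goes in short steps, Python scripts to look and compute and a tool call to move; the robot and the scene stay as the last step left them, time stands still between calls to the robot, and variables do not carry over. Pictures are saved under pics/ and viewed, at most 10 in all, crops included, and the job is handed in when it is done.

Besides the shell and the picture viewer there is one more tool, called by a JSON object that holds its "api" and its "payload", one argument or row to a line. arm_command: Moves the arm, as the interface text tells. Its arguments: {"type":"object","properties":{"rows":{"type":"array","items":{"type":"array","items":{"type":"number"}}},"grip_force":{"type":"number"}},"required":["rows"]}

```bash
mkdir -p pics
cat > h.py <<'E'
import numpy as np,cv2
from rig import status,optics,order
def ray(im,u,v):
    R=cv2.Rodrigues(np.array(im['rvec'],float))[0];t=np.array(im['tvec'],float).ravel()
    d=R.T@np.array([(u-im['cx'])/im['fx'],(v-im['cy'])/im['fy'],1]);return -R.T@t,d
def onz(im,u,v,z):
    o,d=ray(im,u,v);return o+d*(z-o[2])/d[2]
def proj(im,p):
    K=np.array([[im['fx'],0,im['cx']],[0,im['fy'],im['cy']],[0,0,1]])
    return cv2.projectPoints(np.array(p,float).reshape(-1,1,3),np.array(im['rvec'],float),np.array(im['tvec'],float),K,None)[0][:,0]
E
python3 - <<'E'
from h import *
for n in("scene","side"):
    im=optics.get_image(n);cv2.imwrite(f"pics/{n}0.png",im['pixels'][:,:,::-1]);print(n,ray(im,320,200))
print(status.sense())
E
```

```text
scene (array([1.22067041, 0.40436964, 0.67398057]), array([-0.7537576 , -0.37710077, -0.53837064]))
side (array([ 0.38780547, -0.72070367,  1.10136321]), array([ 0.1020609 ,  0.62274611, -0.77575547]))
{'clock': 0.1, 'joints': array([ 1.28240331,  0.33280023, -0.06471456,  1.4608467 ,  0.02161444,
        1.34987911, -0.08847932]), 'joint_vel': array([-0.00139439, -0.00101194,  0.00065945, -0.00290695,  0.00062787,
        0.00018283,  0.00057177]), 'tau': array([ 1.82244599e-03, -6.26748061e+01,  4.96905134e-02, -3.92432570e+01,
        1.63992023e-02,  6.97877433e-03,  1.28619608e-04]), 'position': array([ 0.16409543, -0.60276195,  0.24960586]), 'orientation': array([-6.08120817e-04,  9.91178308e-01,  1.32533688e-01, -1.13676900e-04]), 'contact_force': array([ 0.18973084, -0.5148324 ,  0.18226433]), 'torque': array([ 0.0254212 ,  0.04863613, -0.03726459]), 'grip_force': 0.0, 'width': 0.0850687496642554}
```

View pics/scene0.png

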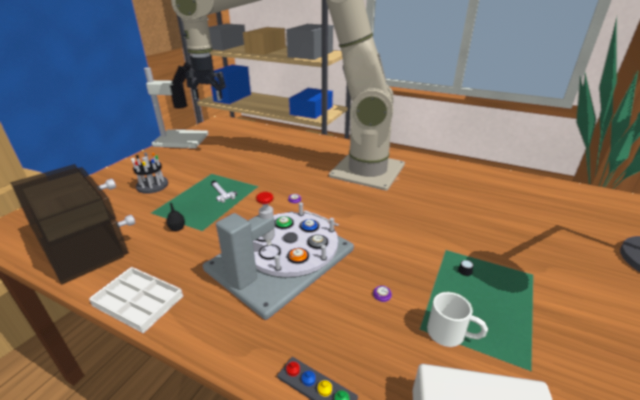

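View pics/side0.png

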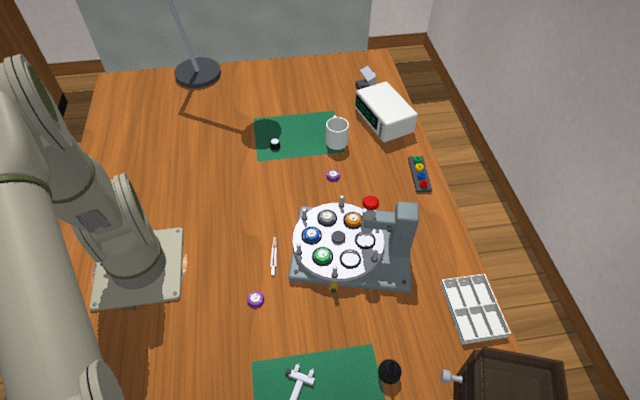

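The side view shows the press near (338,237) with its ram to the right. Going anticlockwise from the ram, the nests are: empty (366,240), orange (353,219), grey (327,217), blue (312,235), green (322,256), empty (350,258). Green is at 240°, so the plate needs +120°. The red button is at (370,203).

Run:
```python
from h import *
S=optics.get_image("side");C=optics.get_image("scene")
def blob(im,lo,hi,box):
    h=cv2.cvtColor(im['pixels'],cv2.COLOR_RGB2HSV);m=cv2.inRange(h,np.array(lo),np.array(hi))
    k=np.zeros_like(m);x0,y0,x1,y1=box;k[y0:y1,x0:x1]=m[y0:y1,x0:x1]
    c=max(cv2.findContours(k,cv2.RETR_EXTERNAL,cv2.CHAIN_APPROX_NONE)[0],key=cv2.contourArea)
    (u,v),ax,a=cv2.minAreaRect(c);M=cv2.fitEllipse(c);return M[0],M[1]
R={}
col={'green':((50,100,50),(75,255,255)),'blue':((100,120,50),(125,255,255)),'orange':((8,180,150),(18,255,255))}
bx={'side':{'green':(308,243,336,270),'blue':(298,222,324,248),'orange':(340,208,366,232)},
    'scene':{'green':(272,210,296,232),'blue':(298,215,322,235),'orange':(285,244,312,268)}}
for n,im in(('side',S),('scene',C)):
    for c in col:
        e=blob(im,*col[c],bx[n][c]);p=onz(im,*e[0],.059);R[n,c]=p;print(n,c,np.round(e,1).tolist(),p.round(4))
    print('mid',(R[n,'green']+R[n,'orange'])[:2]/2)
    b=(355,190,385,213) if n=='side' else (252,188,278,206)
    e=blob(im,(0,150,90),(5,255,255),b);print('button',np.round(e,1).tolist(),onz(im,*e[0],.222).round(4))
for n,im,b in(('side',S,(285,185,430,300)),('scene',C,(195,180,360,320))):
    x0,y0,x1,y1=b
    cv2.imwrite(f'pics/{n}c.png',cv2.resize(im['pixels'][y0:y1,x0:x1,::-1],None,fx=4,fy=4,interpolation=cv2.INTER_CUBIC))
```

```text
side green [[322.0, 255.0], [13.8, 14.0]] [ 0.5008 -0.0732  0.059 ]
side blue [[310.9, 234.2], [13.9, 14.9]] [ 0.4811 -0.0013  0.059 ]
side orange [[351.8, 220.4], [5.6, 13.6]] [0.6029 0.0285 0.059 ]
mid [ 0.55187495 -0.02233349]
button [[370.2, 202.3], [12.7, 15.3]] [ 0.6256 -0.0406  0.222 ]
scene green [[283.6, 222.5], [8.8, 15.0]] [ 0.5113 -0.0662  0.059 ]
scene blue [[309.2, 225.6], [9.0, 15.2]] [0.4923 0.0058 0.059 ]
scene orange [[297.8, 254.5], [11.0, 15.3]] [0.6128 0.0372 0.059 ]
mid [ 0.56206006 -0.01449344]
button [[264.5, 197.4], [11.2, 15.6]] [ 0.6346 -0.0322  0.222 ]
```

View pics/sidec.png

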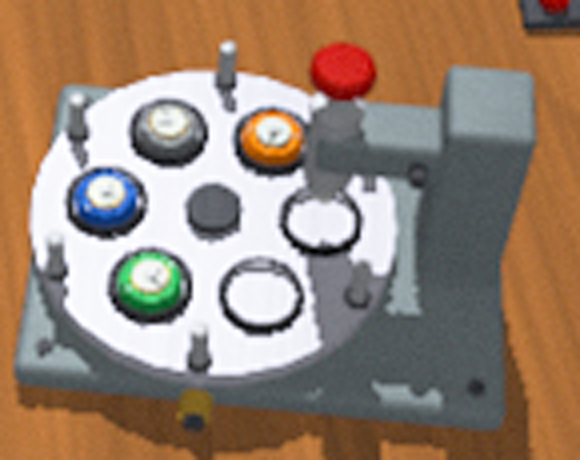

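Triangulating puts the plate axis near (0.553,-0.018) and the press yaw near -13.7°. The two views disagree by a few mm, so I'll refine this with the wrist camera from above the plate.

{"api": "arm_command", "payload": {
  "rows": [
    [0.5, -0.5, -1, 0, 0, 0, 24],
    [1.5, -1.5, -1, 0, 0, 0, 24],
    [2.4, -2.4, -0.8, 0, 0, 0, 24],
    [2.4, -2.4, -0.8, 0, 0, 0, 24],
    [2.4, -2.4, -0.8, 0, 0, 0, 24],
    [2.4, -2.4, -0.8, 0, 0, 0, 24],
    [2.4, -2.4, -0.8, 0, 0, 0.05, 24],
    [2.4, -2.4, -0.8, 0, 0, 0, 24],
    [2.4, -2.4, -0.8, 0, 0, 0, 24],
    [2.4, -2.4, -0.8, 0, 0, 0, 24],
    [2.4, -2.4, -0.8, 0, 0, 0, 24],
    [2.4, -2.4, -0.8, 0, 0, 0, 24],
    [2.4, -2.4, -0.8, 0, 0, 0, 24],
    [2.4, -2.4, -0.8, 0, 0, 0, 24],
    [2.4, -2.4, -0.8, 0, 0, 0, 24],
    [2.4, -2.4, -0.8, 0, 0, 0, 24],
    [2.4, -2.4, -0.8, 0, 0, 0, 24],
    [2.4, -2.4, -0.8, 0, 0, 0, 24],
    [2.4, -2.4, -0.8, 0, 0, 0, 24],
    [1, -1, 0, 0, 0, 0, 24]
  ]
}}

```text
clock: 1.87
position: [0.4912, -0.0712, 0.4086]
orientation: [0.0, 0.994, 0.11, 0.002]
contact_force: [0.9, 0.0, -0.1]
width: 0.0202
grip_force: 0.0
```

Run:
```python
from h import *
im=optics.get_image("wrist");cv2.imwrite("pics/w0.png",im['pixels'][:,:,::-1]);print(ray(im,320,200),im['fx'])
s=status.sense();print(s['position'],s['orientation'],s['joints'])
```

```text
(array([ 0.57066217, -0.05312462,  0.53252793]), array([-0.28792123, -0.07938629, -0.95454191])) 335.6372806572773
[ 0.49145513 -0.07025327  0.40764828] [-2.56110087e-04  9.93800102e-01  1.11175575e-01  1.13302238e-03] [ 0.68323886  0.04668639 -0.65144904  1.48030901  0.02750573  1.62195896
 -1.31420151]
```

View pics/w0.png

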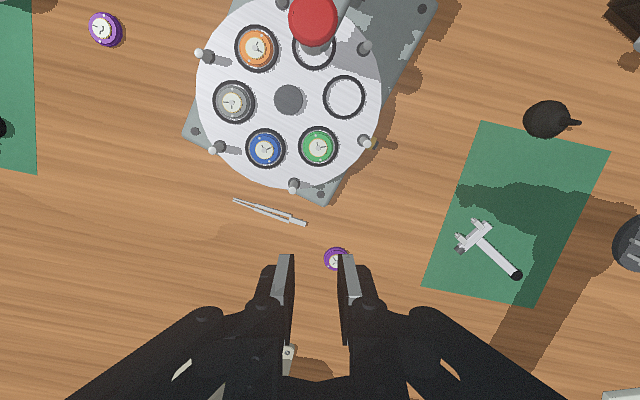

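The wrist view shows the hub at (288,100), green at (318,146), blue at (266,149), grey at (234,101), orange at (256,48) and the button at (313,18). The peg tops are at (211,150), (292,184), (363,141), (200,54) and (364,47).

```bash
cat >> h.py <<'E'
col={'green':((50,90,40),(80,255,255)),'blue':((100,120,40),(125,255,255)),'orange':((8,190,150),(18,255,255)),'red':((0,150,80),(5,255,255))}
def ell(im,c,box):
    h=cv2.cvtColor(im['pixels'],cv2.COLOR_RGB2HSV);m=cv2.inRange(h,np.array(col[c][0]),np.array(col[c][1]))
    k=np.zeros_like(m);x0,y0,x1,y1=box;k[y0:y1,x0:x1]=m[y0:y1,x0:x1]
    return cv2.minEnclosingCircle(max(cv2.findContours(k,cv2.RETR_EXTERNAL,cv2.CHAIN_APPROX_NONE)[0],key=cv2.contourArea))
E
python3 - <<'E'
from h import *
im=optics.get_image("wrist");P={}
for c,b,z in(('green',(290,120,345,170),.059),('blue',(240,125,292,172),.059),('orange',(228,20,285,75),.059),('red',(280,0,345,50),.223)):
    e=ell(im,c,b);P[c]=onz(im,*e[0],z)[:2];print(c,np.round(e[0],1),round(e[1],1),P[c].round(4))
print('mid',(P['green']+P['orange'])/2)
g=cv2.cvtColor(im['pixels'],cv2.COLOR_RGB2GRAY)[80:120,268:308]
m=(g<130).astype(np.uint8);c=max(cv2.findContours(m,0,1)[0],key=cv2.contourArea);u,_=cv2.minEnclosingCircle(c);print('hub',u[0]+268,u[1]+80,onz(im,u[0]+268,u[1]+80,.052))
for u in((211,150),(292,184),(363,141),(200,54),(364,47)):print('peg',onz(im,*u,.09)[:2].round(4))
c=(P['green']+P['orange'])/2
for k in P:d=P[k]-c;print(k,np.hypot(*d),np.degrees(np.arctan2(d[1],d[0])))
E
```

```text
green [318.3 146.5] 15.3 [ 0.5042 -0.0714]
blue [265.1 148.9] 15.6 [0.4844 0.0008]Traceback (most recent call last):
  File "<stdin>", line 4, in <module>
  File "h.py", line 15, in ell
    return cv2.minEnclosingCircle(max(cv2.findContours(k,cv2.RETR_EXTERNAL,cv2.CHAIN_APPROX_NONE)[0],key=cv2.contourArea))
                                  ~~~^^^^^^^^^^^^^^^^^^^^^^^^^^^^^^^^^^^^^^^^^^^^^^^^^^^^^^^^^^^^^^^^^^^^^^^^^^^^^^^^^^^^
ValueError: max() iterable argument is empty
```

```bash
sed -i 's/(8,190,150)/(5,130,120)/;s/((0,150,80),(5/((0,110,60),(6/' h.py
python3 - <<'E'
from h import *
im=optics.get_image("wrist");P={}
hs=cv2.cvtColor(im['pixels'],cv2.COLOR_RGB2HSV);print(hs[60,242],hs[62,252],hs[18,313],hs[30,313])
col['red']=((0,110,60),(180,255,255))
for c,b,z in(('green',(290,120,345,170),.059),('blue',(240,125,292,172),.059),('orange',(228,20,285,75),.059),('red',(280,0,345,50),.223)):
    e=ell(im,c,b);P[c]=onz(im,*e[0],z)[:2];print(c,np.round(e[0],1),round(e[1],1),P[c].round(4))
g=cv2.cvtColor(im['pixels'],cv2.COLOR_RGB2GRAY)[80:120,268:308]
m=(g<130).astype(np.uint8);c=max(cv2.findContours(m,0,1)[0],key=cv2.contourArea);u,_=cv2.minEnclosingCircle(c);print('hub',u[0]+268,u[1]+80,onz(im,u[0]+268,u[1]+80,.052))
for u in((211,150),(292,184),(363,141),(200,54),(364,47)):print('peg',onz(im,*u,.09)[:2].round(4))
c=(P['green']+P['orange'])/2;print('mid',c)
for k in P:d=P[k]-c;print(k,np.hypot(*d),np.degrees(np.arctan2(d[1],d[0])))
E
```

```text
[108  21 147] [ 13 134 220] [  0 151 192] [  0 154 191]
green [316.8 145. ] 15.3 [ 0.5044 -0.0715]
blue [263.5 147.5] 15.6 [0.4847 0.0006]
orange [254.8  46.3] 18.2 [0.6098 0.0337]
red [310.6  17.4] 27.0 [ 0.6273 -0.0379]
hub 287.26991081237793 98.3230094909668 [ 0.55631462 -0.01866115  0.052     ]
peg [0.472  0.0637]
peg [ 0.4501 -0.0492]
peg [ 0.527 -0.128]
peg [0.5844 0.0909]
peg [ 0.6351 -0.0999]
mid [ 0.55713727 -0.01892796]
green 0.07446786506704497 -135.04671589378742
blue 0.07502620217644877 164.8951371264905
orange 0.07446786506704489 44.95328410621264
red 0.0726463505971692 -15.143428990567044
```

{"api": "arm_command", "payload": {
  "rows": [
    [0, 0, 0, 0, 0, 0.107, 24],
    [0, 0, 0, 0, 0, 0.107, 24],
    [0, 0, 0, 0, 0, 0.107, 24],
    [0, 0, 0, 0, 0, 0.107, 24],
    [0, 0, 0, 0, 0, 0.107, 24],
    [0, 0, 0, 0, 0, 0.107, 24],
    [0, 0, 0, 0, 0, 0.107, 24],
    [-1.05, -1.34, 2.5, 0, 0, 0, 24],
    [-1.05, -1.34, 2.5, 0, 0, 0, 24],
    [-1.05, -1.34, 2.5, 0, 0, 0, 24],
    [-1.05, -1.34, 2.5, 0, 0, 0, 24],
    [-1.05, -1.34, 2.5, 0, 0, 0, 24],
    [-1.05, -1.34, 2.5, 0, 0, 0, 24],
    [-1.05, -1.34, 2.5, 0, 0, 0, 24],
    [-1.05, -1.34, 2.5, 0, 0, 0, 24],
    [0, 0, 2.0, 0, 0, 0, 24],
    [0, 0, 1.5, 0, 0, 0, 24],
    [0, 0, 0, 0, 0, 0, 24],
    [0, 0, 0, 0, 0, 0, 24]
  ]
}}

```text
clock: 3.6
position: [0.4715, 0.0575, 0.1714]
orientation: [0.0, 0.964, -0.264, -0.0]
contact_force: [-0.7, 1.2, 0.4]
width: 0.0202
grip_force: 0.0
```

Run:
```python
from h import *
s=status.sense();q=s['orientation'];print(s['position'],np.degrees(2*np.arctan2(q[2],q[1])),q,s['joints'])
im=optics.get_image("wrist");cv2.imwrite("pics/w1.png",im['pixels'][:,:,::-1]);print(proj(im,[.4731,.0646,.09]))
```

```text
[0.47152623 0.0575225  0.17135104] -30.64005666785661 [ 4.49709368e-04  9.64464915e-01 -2.64210149e-01 -4.71546247e-04] [ 0.51074998  0.12975012 -0.76552027  1.91150663  0.09920185  1.13942569
 -2.3978245 ]
[[306.26817509 227.51277108]]
```

View pics/w1.png

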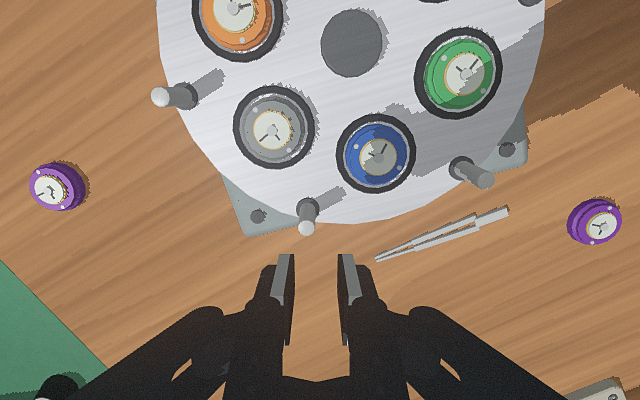

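The peg top appears at (306,228), where I predicted it. I'll correct the small offset, then go down over the peg.

{"api": "arm_command", "payload": {
  "rows": [
    [-0.1, -0.35, 0, 0, 0, 0, 24],
    [-0.1, -0.35, 0, 0, 0, 0, 24],
    [0, 0, 1.2, 0, 0, 0, 24],
    [0, 0, 1.2, 0, 0, 0, 24],
    [0, 0, 0, 0, 0, 0, 24],
    [0, 0, 0, 0, 0, 0, 24]
  ]
}}

```text
clock: 4.15
position: [0.4731, 0.0656, 0.1463]
orientation: [0.0, 0.965, -0.263, -0.001]
contact_force: [-0.2, -0.5, 0.1]
width: 0.0205
grip_force: 0.0
```

{"api": "arm_command", "payload": {
  "rows": [
    [0, 0, 1, 0, 0, 0, 24],
    [0, 0, 1, 0, 0, 0, 24],
    [0, 0, 1, 0, 0, 0, 24],
    [0, 0.1, 1, 0, 0, 0, 24],
    [0, 0, 1, 0, 0, 0, 24],
    [0, 0, 0.7, 0, 0, 0, 24],
    [0, 0, 0, 0, 0, 0, 24],
    [0, 0, 0, 0, 0, 0, 24]
  ]
}}

```text
clock: 4.82
position: [0.4731, 0.065, 0.0899]
orientation: [0.0, 0.965, -0.263, -0.0]
contact_force: [0.1, 0.9, 1.1]
width: 0.0207
grip_force: 0.0
```

Run:
```python
from h import *
s=status.sense();q=s['orientation'];p=s['position'];print(p,s['contact_force'])
y=2*np.arctan2(q[2],q[1]);c=np.array([.5565,-.0188]);X=np.array([np.cos(y),np.sin(y)]);Y=np.array([np.sin(y),-np.cos(y)])
d=p[:2]-c;print(np.degrees(y),'r',np.hypot(*d),'ang',np.degrees(np.arctan2(d[1],d[0])),'c in tool',-X@d,-Y@d)
a=np.radians(4);R=np.array([[np.cos(a),-np.sin(a)],[np.sin(a),np.cos(a)]])
m=R@d-d;print('row cm for 4deg',100*X@m,100*Y@m,-a)
im=optics.get_image("wrist");cv2.imwrite("pics/w2.png",im['pixels'][:,:,::-1])
```

```text
[0.47305538 0.06497388 0.08994489] [0.13491997 0.91499317 1.07528239]
-30.538366328960883 r 0.11824156193524739 ang 134.88718239466226 c in tool 0.11443672280207441 0.029754049190120795
row cm for 4deg -0.17967754459357924 0.8055181617900506 -0.06981317007977318
```

View pics/w2.png

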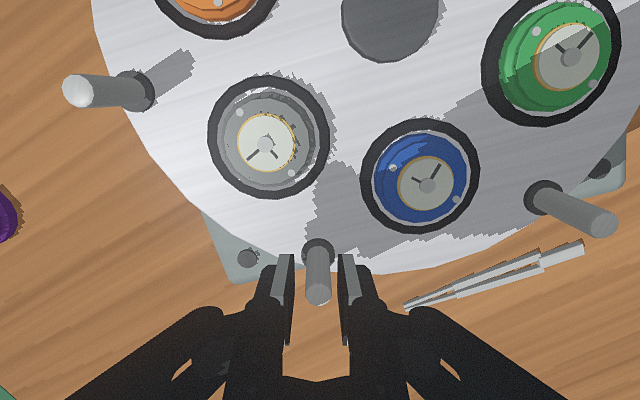

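The peg at (318,295) sits between the fingers, which are clear of the holders. I'll start turning the plate along the arc.

{"api": "arm_command", "payload": {
  "rows": [
    [-0.074, 0.3, 0, 0, 0, -0.0262, 24],
    [-0.074, 0.3, 0, 0, 0, -0.0262, 24],
    [-0.14, 0.603, 0, 0, 0, -0.0524, 24],
    [-0.14, 0.603, 0, 0, 0, -0.0524, 24],
    [-0.14, 0.603, 0, 0, 0, -0.0524, 24],
    [-0.14, 0.603, 0, 0, 0, -0.0524, 24],
    [-0.14, 0.603, 0, 0, 0, -0.0524, 24],
    [-0.14, 0.603, 0, 0, 0, -0.0524, 24],
    [-0.14, 0.603, 0, 0, 0, -0.0524, 24],
    [-0.14, 0.603, 0, 0, 0, -0.0524, 24],
    [-0.074, 0.3, 0, 0, 0, -0.0262, 24],
    [-0.074, 0.3, 0, 0, 0, -0.0262, 24],
    [0, 0, 0, 0, 0, 0, 24]
  ]
}}

```text
clock: 5.95
position: [0.4429, 0.0114, 0.0909]
orientation: [0.0, 1.0, -0.004, 0.001]
contact_force: [-0.3, 0.7, 0.2]
width: 0.0204
grip_force: 0.0
```

```bash
cat > st.py <<'E'
from h import *
s=status.sense();q=s['orientation'];p=s['position'];print(p,s['contact_force'],s['joints'].round(2))
y=2*np.arctan2(q[2],q[1]);c=np.array([.5565,-.0188]);X=np.array([np.cos(y),np.sin(y)]);Y=np.array([np.sin(y),-np.cos(y)])
d=p[:2]-c;print('yaw',np.degrees(y),'r',np.hypot(*d),'ang',np.degrees(np.arctan2(d[1],d[0])),'d in tool',X@d,Y@d)
E
python3 st.py
```

```text
[0.4428985  0.01138332 0.09087637] [-0.2754625   0.69872925  0.1659    ] [ 0.64  0.18 -0.8   2.07  0.16  0.96 -1.83]
yaw -0.5020716987600153 r 0.11754289651429012 ang 165.12058534624774 d in tool -0.11386162076837687 -0.02918670651114037
```

{"api": "arm_command", "payload": {
  "rows": [
    [-0.074, 0.3, 0, 0, 0, -0.0262, 24],
    [-0.074, 0.3, 0, 0, 0, -0.0262, 24],
    [-0.14, 0.603, 0, 0, 0, -0.0524, 24],
    [-0.14, 0.603, 0, 0, 0, -0.0524, 24],
    [-0.14, 0.603, 0, 0, 0, -0.0524, 24],
    [-0.14, 0.603, 0, 0, 0, -0.0524, 24],
    [-0.14, 0.603, 0, 0, 0, -0.0524, 24],
    [-0.14, 0.603, 0, 0, 0, -0.0524, 24],
    [-0.14, 0.603, 0, 0, 0, -0.0524, 24],
    [-0.14, 0.603, 0, 0, 0, -0.0524, 24],
    [-0.14, 0.603, 0, 0, 0, -0.0524, 24],
    [-0.14, 0.603, 0, 0, 0, -0.0524, 24],
    [-0.14, 0.603, 0, 0, 0, -0.0524, 24],
    [-0.14, 0.603, 0, 0, 0, -0.0524, 24],
    [-0.14, 0.603, 0, 0, 0, -0.0524, 24],
    [-0.14, 0.603, 0, 0, 0, -0.0524, 24],
    [-0.074, 0.3, 0, 0, 0, -0.0262, 24],
    [-0.074, 0.3, 0, 0, 0, -0.0262, 24],
    [0, 0, 0, 0, 0, 0, 24]
  ]
}}

```text
clock: 7.53
position: [0.4581, -0.0834, 0.0907]
orientation: [0.0, 0.915, 0.403, 0.0]
contact_force: [0.3, 0.4, 0.2]
width: 0.0207
grip_force: 0.0
```

```bash
python3 st.py
```

```text
[ 0.45808548 -0.08344618  0.09071307] [0.2858056  0.3631128  0.18625491] [ 0.84  0.24 -0.82  2.01  0.21  0.97 -0.83]
yaw 47.493801691559845 r 0.11774780960878344 ang -146.70003395165978 d in tool -0.1141531734498328 -0.028872125986818133
```

{"api": "arm_command", "payload": {
  "rows": [
    [-0.074, 0.3, 0, 0, 0, -0.0262, 24],
    [-0.14, 0.603, 0, 0, 0, -0.0524, 24],
    [-0.14, 0.603, 0, 0, 0, -0.0524, 24],
    [-0.14, 0.603, 0, 0, 0, -0.0524, 24],
    [-0.14, 0.603, 0, 0, 0, -0.0524, 24],
    [-0.14, 0.603, 0, 0, 0, -0.0524, 24],
    [-0.14, 0.603, 0, 0, 0, -0.0524, 24],
    [-0.14, 0.603, 0, 0, 0, -0.0524, 24],
    [-0.14, 0.603, 0, 0, 0, -0.0524, 24],
    [-0.14, 0.603, 0, 0, 0, -0.0524, 24],
    [-0.074, 0.3, 0, 0, 0, -0.0262, 24],
    [-0.074, 0.3, 0, 0, 0, -0.0262, 24],
    [-0.074, 0.3, 0, 0, 0, -0.0262, 24],
    [-0.074, 0.3, 0, 0, 0, -0.0262, 24],
    [-0.074, 0.3, 0, 0, 0, -0.0262, 24],
    [-0.074, 0.3, 0, 0, 0, -0.0262, 24],
    [-0.074, 0.3, 0, 0, 0, -0.0262, 24],
    [0, 0, 0, 0, 0, 0, 24],
    [0, 0, 0, 0, 0, 0, 24]
  ]
}}

```text
clock: 9.12
position: [0.5206, -0.1313, 0.0905]
orientation: [0.0, 0.728, 0.685, 0.0]
contact_force: [0.7, -0.8, 0.8]
width: 0.0205
grip_force: 0.5
```

```bash
python3 st.py
```

```text
[ 0.52055019 -0.13130275  0.09046096] [ 0.74129343 -0.84785121  0.76190017] [ 0.89  0.43 -0.86  1.84  0.37  1.05 -0.18]
yaw 86.5203363001851 r 0.11810697860504031 ang -107.72107596167685 d in tool -0.11447729052997505 -0.02905526369054551
```

{"api": "arm_command", "payload": {
  "rows": [
    [-0.067, 0.27, 0, 0, 0, -0.0236, 24],
    [-0.067, 0.27, 0, 0, 0, -0.0236, 24],
    [0, 0, 0, 0, 0, 0, 24],
    [0, 0, 0, 0, 0, 0, 24],
    [0, 0, 0, 0, 0, 0, 24],
    [0, 0, 0, 0, 0, 0, 28],
    [0, 0, 0, 0, 0, 0, 28]
  ]
}}

```text
clock: 9.7
position: [0.5253, -0.1327, 0.0903]
orientation: [0.0, 0.712, 0.702, -0.0]
contact_force: [-0.2, 0.4, 0.2]
width: 0.0237
grip_force: 0.0
```

```bash
python3 st.py
python3 - <<'E'
from h import *
im=optics.get_image("wrist");cv2.imwrite("pics/w3.png",im['pixels'][:,:,::-1])
E
```

```text
[ 0.5252527  -0.13271846  0.09031301] [-0.18526571  0.35804071  0.15110867] [ 0.89  0.44 -0.87  1.82  0.39  1.06 -0.14]
yaw 89.2376794816055 r 0.11812624049441296 ang -105.33871044813833 d in tool -0.1143241063970635 -0.029728898228101097
```

View pics/w3.png

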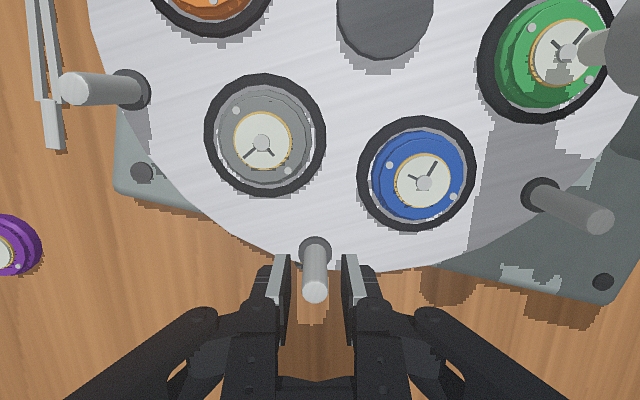

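The peg hangs free between the fingers at (315,290), and green is under the ram at (560,55). I'll lift, close the fingers and move over the button.

{"api": "arm_command", "payload": {
  "rows": [
    [0, 0, -1, 0, 0, 0, 28],
    [0, 0, -2, 0, 0, 0, 28],
    [0, 0, -2.5, 0, 0, 0, 28],
    [0, 0, -2.5, 0, 0, 0, 20],
    [0, 0, -2.5, 0, 0, 0, 0],
    [0, 0, -2.5, 0, 0, 0, 0],
    [0, 0, -2.5, 0, 0, 0, 0],
    [0, 0, -2.5, 0, 0, 0, 0],
    [0, 0, -2, 0, 0, 0, 0],
    [0, 0, 0, 0, 0, 0, 0],
    [1.6, 1.7, 0, 0, 0, 0, 0],
    [1.6, 1.7, 0, 0, 0, 0, 0],
    [1.6, 1.7, 0, 0, 0, 0, 0],
    [1.6, 1.7, 0, 0, 0, 0, 0],
    [1.6, 1.7, 0, 0, 0, 0, 0],
    [1.6, 1.7, 0, 0, 0, 0, 0],
    [0, 0, 0, 0, 0, 0, 0],
    [0, 0, 0, 0, 0, 0, 0]
  ]
}}

```text
clock: 11.25
position: [0.6287, -0.0364, 0.2901]
orientation: [-0.001, 0.711, 0.703, 0.0]
contact_force: [0.3, -0.0, -0.9]
width: -0.0
grip_force: 0.0
```

```bash
python3 st.py
python3 - <<'E'
from h import *
col['green']=((45,90,30),(85,255,255))
S=optics.get_image("side")
print(ell(S,'green',(300,190,410,280)))
im=optics.get_image("wrist")
a=np.hstack([im['pixels'],]);b=cv2.resize(S['pixels'][180:280,285:445],(640,400),interpolation=cv2.INTER_CUBIC)
cv2.imwrite("pics/w4.png",cv2.resize(np.vstack([a,b]),(480,600))[:,:,::-1])
print(proj(im,[.628,-.038,.225]),proj(S,[.629,-.038,.059]))
E
```

```text
[ 0.62872311 -0.03644415  0.2901053 ] [ 0.2513186  -0.04404358 -0.85559862] [ 0.64  0.48 -0.93  1.35  0.38  1.5  -0.27]
yaw 89.40072488561388 r 0.0743471161607705 ang -13.72849093972749 d in tool -0.016887792817692312 0.07240370249627985
((364.79913330078125, 239.62820434570312), 8.224991798400879)
[[312.97446961 233.48166916]] [[365.80199015 238.40876224]]
```

View pics/w4.png

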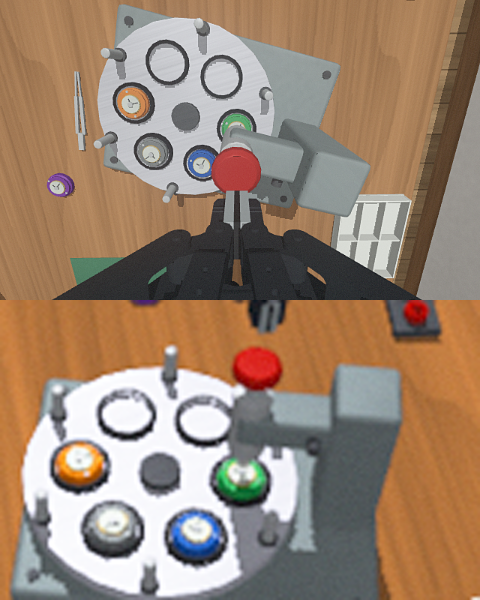

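Green is clicked in under the ram, with the fingertips closed above the button. Now the press.

{"api": "arm_command", "payload": {
  "rows": [
    [0, 0, 1, 0, 0, 0, 0],
    [0, 0, 1.5, 0, 0, 0, 0],
    [0, 0, 1, 0, 0, 0, 0],
    [0, 0, 0.5, 0, 0, 0, 0],
    [0, 0, 0.3, 0, 0, 0, 0],
    [0, 0, 0.3, 0, 0, 0, 0],
    [0, 0, 0.3, 0, 0, 0, 0],
    [0, 0, 0.3, 0, 0, 0, 0],
    [0, 0, 0, 0, 0, 0, 0]
  ]
}}

```text
clock: 12.1
position: [0.6287, -0.0384, 0.2384]
orientation: [0.0, 0.712, 0.702, -0.0]
contact_force: [-3.4, -1.4, 3.8]
width: -0.0
grip_force: 2.1
```

{"api": "arm_command", "payload": {
  "rows": [
    [0, 0, 0.3, 0, 0, 0, 0],
    [0, 0, 0.3, 0, 0, 0, 0],
    [0, 0, 0.3, 0, 0, 0, 0],
    [0, 0, 0.1, 0, 0, 0, 0],
    [0, 0, 0, 0, 0, 0, 0],
    [0, 0, 0, 0, 0, 0, 0]
  ]
}}

```text
clock: 12.6
position: [0.6289, -0.0382, 0.2295]
orientation: [0.001, 0.712, 0.702, 0.0]
contact_force: [-3.0, -1.7, 9.4]
width: 0.0001
grip_force: 4.4
```

{"api": "arm_command", "payload": {
  "rows": [
    [0, 0, 0.1, 0, 0, 0, 0],
    [0, 0, 0.1, 0, 0, 0, 0],
    [0, 0, 0, 0, 0, 0, 0],
    [0, 0, 0, 0, 0, 0, 0]
  ]
}}

```text
clock: 12.93
position: [0.6289, -0.0382, 0.2282]
orientation: [0.001, 0.712, 0.702, 0.0]
contact_force: [-5.5, -2.5, 14.0]
width: 0.0004
grip_force: 6.7
```

{"api": "arm_command", "payload": {
  "rows": [
    [0, 0, 0.15, 0, 0, 0, 0],
    [0, 0, 0, 0, 0, 0, 0],
    [0, 0, 0, 0, 0, 0, 0],
    [0, 0, 0, 0, 0, 0, 0]
  ]
}}

```text
clock: 13.27
position: [0.629, -0.0382, 0.2281]
orientation: [0.001, 0.712, 0.702, 0.0]
contact_force: [-9.4, -2.6, 23.0]
width: -0.0001
grip_force: 11.7
```

It's on the stop: the force rises and the position doesn't change. I'll hold, then release.

{"api": "arm_command", "payload": {
  "rows": [
    [0, 0, 0, 0, 0, 0, 0],
    [0, 0, 0, 0, 0, 0, 0],
    [0, 0, 0, 0, 0, 0, 0],
    [0, 0, 0, 0, 0, 0, 0],
    [0, 0, 0, 0, 0, 0, 0],
    [0, 0, -0.3, 0, 0, 0, 0],
    [0, 0, -0.3, 0, 0, 0, 0],
    [0, 0, -0.3, 0, 0, 0, 0],
    [0, 0, -0.3, 0, 0, 0, 0],
    [0, 0, -0.3, 0, 0, 0, 0],
    [0, 0, -0.3, 0, 0, 0, 0],
    [0, 0, -0.5, 0, 0, 0, 0],
    [0, 0, -1, 0, 0, 0, 0],
    [0, 0, -2, 0, 0, 0, 0],
    [0, 0, -2, 0, 0, 0, 0],
    [0, 0, -2, 0, 0, 0, 0],
    [0, 0, 0, 0, 0, 0, 0],
    [0, 0, 0, 0, 0, 0, 0]
  ]
}}

```text
clock: 14.77
position: [0.629, -0.0375, 0.3191]
orientation: [0.001, 0.712, 0.703, 0.001]
contact_force: [-0.2, 0.2, -0.3]
width: 0.0002
grip_force: 0.0
```

```bash
python3 st.py
python3 - <<'E'
from h import *
S=optics.get_image("side")
print(ell(S,'green',(300,190,410,280)))
im=optics.get_image("wrist")
b=cv2.resize(S['pixels'][180:280,285:445],(640,400),interpolation=cv2.INTER_CUBIC)
cv2.imwrite("pics/w5.png",cv2.resize(np.vstack([im['pixels'],b]),(480,600))[:,:,::-1])
E
```

```text
[ 0.62895702 -0.03750132  0.31907522] [-0.24354694  0.20470272 -0.25205402] [ 0.64  0.46 -0.94  1.3   0.37  1.55 -0.26]
yaw 89.27122032670117 r 0.07483154176607623 ang -14.472320986361362 d in tool -0.017778207995353044 0.07268902918296527
((365.0, 239.0), 8.062357902526855)
```

View pics/w5.png

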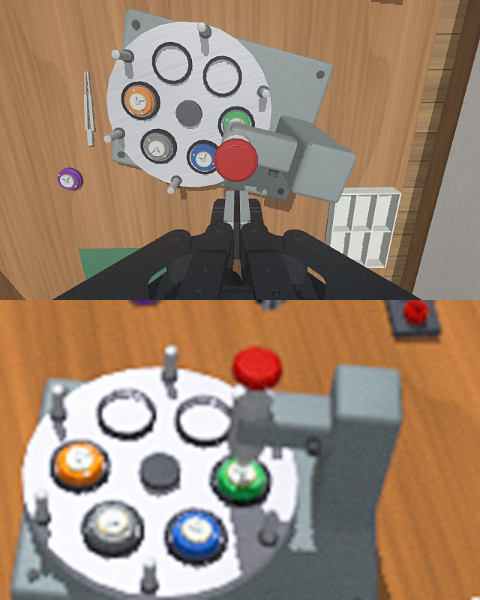

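The button is back up, green is still under the ram, all four holders are seated, and the gripper is clear.

```bash
python3 -c "
from rig import order
print(order.sign_off())"
```

```text
the job is handed in; nothing more can be done
None
```

I turned the plate 120° so the green holder clicked in under the ram, pressed the button to its stop, held it, let it come back up, and handed the job in at about 15 s on the robot's clock; the sign-off gave no verdict.

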